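# Free the jammed incubator drawer with the release dowel

### The arm

A 7-joint arm with a two-finger parallel gripper is mounted at the origin on the work surface. World frame = base frame: x ahead of the robot, y to its left, z up, the work surface at z = 0. Lengths are in m, angles in rad, forces in N, time in s.
With the tool pointing down it reaches from about 0.425 to 0.875 m from the base axis. Payload 8.4 kg.
Tool frame: the origin (TCP) lies on the centre line of the jaws, within the pads' length; the fingertips stand 11 mm ahead of it and the grasp point (between the pads) lies 8 mm behind it; z points along the fingers, y is the line along which they close (so a half turn about z gives the same grasp; the last joint's range is limited). The gripper opens to 87 mm and grips with 3 to 60 N. Pads are 19 mm wide; open, the fingers measure 117 mm over their backs; the gripper's body (75 mm by 190 mm) begins 51 mm behind the grasp point.
Start: joints at [1.081, 0.333, 0.04, 1.465, -0.013, 1.343, -0.059], TCP at [0.248, -0.601, 0.234] pointing down, gripper open.
Joint ranges: [-2.58, 2.58], [-0.38, 2.09], [-1.3, 1.39], [0.25, 2.4], [-1.5, 4.64], [0.08, 2.09], [-2.65, 2.65]. Speed limits (rad/s): [2.22, 2.22, 2.79, 2.79, 3.14, 3.14, 3.14].

### API

Orientations are given as a unit quaternion [w, x, y, z].
In Python, from workcell import get_state, get_image, get_calibration, close_job, boxes_of, regions_of gives the robot as it stands.
- The arm moves only by the shell command python3 -m jog 'ROWS'. ROWS is JSON, a list that holds one entry, the list of rows, each a list of 7 numbers: the shift along the tool's x, y, z in m, then the turn, a rotation vector about the tool's x, y, z in rad, then the finger opening in m, from 0 to 0.087. In form: [[[x, y, z, wx, wy, wz, grip], ...]]. A call has 1 to 12 rows; each row shifts and turns the commanded pose from where the row before left it, along the tool's axes as they then stand; what a row does not reach is not made up. A row lasts 1/8 s, in which the tool goes at most 62.5 mm and 10.7 degrees, less where a joint would pass 70% of its speed; a pose out of reach is approached as far as the arm can. A call with a gripper value outside its range is refused whole. The fingers move at their own pace and stop on an object; the grip force is fixed at half the most. Time passes only in rows, so rows that do not move let the fingers close. It gives the time, the measured TCP pose, the force, the opening and the grip force at its end, in the units of the state.
- get_state(): the state, without advancing time (a new reading comes with each control period).
- get_image(name): name is "scene" or "top" or "wrist"; returns (picture, depth): 420x560x3 uint8, red, green, blue; 420x560 float32, m along the optical axis (not along the pixel's ray), 0 where there is no reading.
- get_calibration(name): a dict with "vfov" (degrees; the focal length in pixels is half the picture's height over the tangent of half this angle, whatever the lens; pixels are square), "cx", "cy" (the principal point, pixels), "xyz" and "attitude" of the camera in the world. Camera axes: x right, y up, looking along -z (the intrinsics and any distortion apply to the point x, -y, -z); pixel columns grow to the right and rows downward; lengths in m; the calibration is good to about 2 mm. A picture is of the moment at which its call begins: read the wrist's pose just before it. get_calibration takes no time and is no camera call; for the wrist camera it gives the pose at the moment of the call.
- close_job(): hands the job in; it is judged then, once.
Trained networks look in the newest picture that a camera, given by its name, has taken for a name from the list of things; names that differ only in an ending like _2 or _b are one class to them, and where a whole thing is asked for, a point or a joint stands for the part that bears it (a point fixed in the world has none). Each returns a list of dicts, best first, with "confidence" (0 to 1); they miss things now and then, are a little off and sometimes report something else, mostly with a low value. They report only what shows in the picture. A call takes as long as a camera call.
- boxes_of(thing, camera): "at" ([x, y, z] in m, in world coordinates, good to about 4 mm: the middle of the surface that is visible of it).
- regions_of(thing, camera): "mask" (420x560 bool, what is visible of it).
The state is a dict: "clock": time; "qpos": joint angles; "dq": joint speeds; "effort": joint torques, N m; "eef_pos": TCP position; "tool_rot": TCP orientation; "contact_force": force on the tool from outside, world axes, zero at the start; "moment": the same for the moment, N m; "width": opening from 0.0 (shut) to 1.0 (fully open); "grasp_force": force on a finger pad.
Only numpy, scipy, OpenCV 4.12 (cv2) and the standard library are available. Lean on these libraries where they do the work, as an engineer would, in place of code of your own. Each camera call takes 0.05 s, during which the arm holds its last target. There are 200 camera calls.

### The job

The slide incubator's drawer is locked. Take the long release dowel from the tool stand and push it straight down through the small hole in the metal plate on the incubator's top, feeling for the hole and for the spring latch below it and never pressing harder than 30 N, until the latch lets the drawer spring out. To finish, pull the drawer (it has a tab) all the way out and put the dowel back upright, fully down in its hole in the stand, in whichever order suits; let go of both and leave everything else where it is.

Things in the scene. Friction and masses are not known exactly. Their poses are not given: they have to be found in the camera images.
- incubator: White low case, 240 mm (x) by 160 mm (y) by 100 mm high, fixed to the table. Origin at the centre of its underside; -x is the drawer's front, z up. It carries the metal plate, the latch and the drawer.
- plate_mark (a point): Nominal place of the release hole, 70 mm behind the incubator's centre (+x), at the upper face of its hand-fitted metal plate (64 mm square, 6 mm thick, 106 mm above the table). The true hole, 12.4 mm wide, in the plate's middle, lies up to 3.5 mm from this mark in x and also in y: feel (or look) for it. Force of the dowel on any part of the incubator: at most 30 N. Axes as the incubator's.
- latch_mark (a point): Highest place of the latch's head, 36 mm below plate_mark; axes as the incubator's. The true head, hidden, flat, 26 mm wide, lies 36 to 46 mm below the plate's upper face (differs each time). It is sprung: about 3 N at first, 4 to 8 N farther down. It frees the drawer after 7 mm of travel and meets a rigid stop at 12 mm. Keep it down until the drawer has sprung out.
- drawer (a joint): How far the drawer is out, in m: 0 shut and locked, 0.10 fully out. When unlatched a spring drives it out to 0.03 within about 0.5 s; from there it is pulled by hand (a few N; about 6 N at 0.1 m/s) and stays where it is left.
- tab (a point): Grip point of the drawer's pull tab: an upright bare metal blade on the middle of the drawer's front, 12 mm thick (y), 48 mm long (x, standing out from the front), 40 mm high, its top 85 mm above the table. The point lies 17 mm below the blade's top and 26 mm out from the front panel, on the mid-plane; axes as the incubator's: pulling out is along -x. It moves with the drawer.
- stand: Grey tool stand, 170 mm (x) by 60 mm (y) by 50 mm high, fixed. Origin at the centre of its underside. Three upright holes, 11.6 mm wide and 40 mm deep (bottom 10 mm above the table), on its centre line at x = -55, 0 and 55 mm. Each holds one rod; which rod is where changes.
- dowel_grip (a point): The release dowel, the only long rod in the stand: a straight 10 mm steel rod, 120 mm long, with a round black grip on top, 20 mm in diameter and 40 mm high. This point is the centre of the grip, 140 mm above the tip (150 mm above the table at the start). 90 g. z along the rod, up.
- dowel_tip (a point): Lower end of the release dowel, on its axis; the last 2 mm taper to 7 mm. z along the rod, up. 10 mm above the table when fully down in the stand.
- dowel: The release dowel as a whole (160 mm long); origin at its tip.
- stub_pin: Bystander: short pin in the stand, same black grip but a rod of only 42 mm, too short for the latch. Origin at its lower end. Leave it.
- ball_pin: Bystander: short pin in the stand with a 28 mm black ball on top. Origin at its lower end. Leave it.
- petri_dish: Bystander: clear closed dish, 90 mm across, 14 mm high. Origin under its centre.
- oil_bottle: Bystander: small brown bottle, 34 mm across, 75 mm high. Origin under its centre.
- objective: Bystander: steel microscope objective standing up, 32 mm across, 52 mm high. Origin under its centre.
- lens_jar: Bystander: white jar, 50 mm across, 70 mm high. Origin under its centre.

How it is judged:
On the way, in this order (a step that is already met when the one before it is completed fails the run):
1. the dowel's tip has gone down through the hole and presses on the latch (horizontal distance between dowel_tip and plate_mark below 0.012 m and z of dowel_tip in the frame of plate_mark below -0.03 m and contact force between dowel and incubator above 1.5 N), for 0.05 s.
2. with the dowel still down the hole, the drawer has sprung out by 20 mm (value of joint drawer above 0.02 m and horizontal distance between dowel_tip and plate_mark below 0.02 m and z of dowel_tip in the frame of plate_mark below 0 m).
At the end, for the whole second after the job is handed in: The drawer is out by at least 88 of its 100 mm and at rest; the dowel stands in the stand's hole, its tip within 6 mm of the bottom and its lean under 0.15 rad, at rest (value of joint drawer above 0.088 m and z of dowel_tip in the frame of stand below 0.016 m and x of dowel_tip in the frame of stand between -0.065 and 0.065 m and y of dowel_tip in the frame of stand between -0.01 and 0.01 m and angle between dowel's own z axis and vertical below 0.15 rad and linear speed of dowel below 0.03 m/s and velocity of joint drawer below 0.01 m/s); the robot touches nothing.
It fails at once if the dowel presses on the incubator (plate, deck or latch) with more than 30 N (contact force between dowel and incubator above 30 N).
It fails at once if a short pin is moved by more than 25 mm (distance of any of stub_pin, ball_pin from where it was at the start of the episode above 0.025 m).
It fails at once if a bystander on the table is moved by more than 20 mm or tipped over (distance of any of petri_dish, oil_bottle, objective, lens_jar from where it was at the start of the episode above 0.02 m or angle between any of petri_dish, oil_bottle, objective, lens_jar's own z axis and vertical above 0.5 rad).
It also fails if it takes over 64 s, if anything falls off the work surface, if the arm or the gripper's body presses on something with over 40 N, if the wrist force passes 120 N, or if a joint passes its speed limit or range.

## Working session

There is one attempt and no reset: what is moved stays moved. The work goes in short steps, Python scripts to look and compute and a shell command to move; the robot and the scene stay as the last step left them, time stands still between calls to the robot, and variables do not carry over. Pictures are saved under pics/ and viewed, at most 10 in all, crops included, and the job is handed in when it is done.

```bash
mkdir -p pics; cat > h.py <<'E'
import numpy as np, cv2
from scipy.spatial.transform import Rotation as R
from workcell import *
def q2r(q): q=np.array(q); return R.from_quat([q[1],q[2],q[3],q[0]]).as_matrix()
def cal(n):
    c=get_calibration(n); f=210/np.tan(np.radians(c['vfov'])/2); return c,f
def cloud(n,d,c=None):
    c0,f=cal(n); c=c or c0
    a=np.array(c['attitude'],float); M=q2r(a) if a.size==4 else (a if a.shape==(3,3) else R.from_euler('xyz',a).as_matrix())
    v,u=np.mgrid[0:420,0:560]
    P=np.stack([(u-c['cx'])/f*d,-(v-c['cy'])/f*d,-d],-1)
    return P@M.T+np.array(c['xyz'])
E
python3 - <<'E'
from h import *
print(get_state())
ims=[]
for n in ['scene','top','wrist']:
    print(n,get_calibration(n))
    p,d=get_image(n); cv2.imwrite(f'pics/{n}.png',p[:,:,::-1]); np.save(f'{n}_d.npy',d)
    if n!='wrist':
        for t in ['incubator','tab','stand','dowel_grip','dowel','stub_pin','ball_pin','petri_dish','oil_bottle','objective','lens_jar']:
            print(t,[(np.round(b['at'],3).tolist(),round(b['confidence'],2)) for b in boxes_of(t,n)[:2]])
E
```

```text
{'clock': 0.0, 'qpos': array([ 1.08082141,  0.33392528,  0.03989848,  1.46628281, -0.01339893,
        1.34329608, -0.05848174]), 'dq': array([-5.44611902e-04, -8.30755917e-04,  3.79802377e-04,  1.01647887e-03,
       -1.20385698e-03,  8.01428499e-04, -3.15383114e-05]), 'effort': array([-8.33158774e-04, -6.56361222e+01,  1.33416306e+00, -4.03804421e+01,
       -5.96660259e-02,  4.45684965e-02,  2.10759135e-04]), 'eef_pos': array([ 0.24737322, -0.60059398,  0.23264466]), 'tool_rot': array([-7.93046758e-04,  9.80974343e-01,  1.94135678e-01, -2.18737533e-04]), 'contact_force': array([ 0.50466099,  0.5700932 , -0.6040028 ]), 'moment': array([0.00572098, 0.02438466, 0.0223491 ]), 'grasp_force': 0.0, 'width': 0.9994197953546806}
scene {'vfov': 50.80849747144764, 'cx': 285.74147349694726, 'cy': 209.25491109841278, 'xyz': array([1.33442951, 0.2511381 , 0.64025705]), 'attitude': array([0.47760974, 0.26390638, 0.40166254, 0.73546554])}
incubator []
tab [([0.553, 0.062, 0.072], 0.86)]
stand [([0.587, -0.258, 0.04], 0.91)]
dowel_grip [([0.557, -0.274, 0.134], 0.53), ([0.61, 0.208, 0.099], 0.5)]

[... 594 characters left out ...]
 0.082, 0.073], 0.85), ([0.38, -0.154, 0.053], 0.45)]
stand [([0.55, -0.268, 0.052], 0.71)]
dowel_grip []
dowel [([0.551, -0.273, 0.169], 0.43), ([0.538, 0.202, 0.098], 0.24)]
stub_pin []
ball_pin [([0.5, -0.279, 0.075], 0.45), ([0.544, 0.083, 0.075], 0.45)]
petri_dish [([0.424, -0.464, 0.013], 0.76)]
oil_bottle [([0.38, -0.152, 0.052], 0.57), ([0.538, 0.203, 0.099], 0.57)]
objective [([0.754, -0.028, 0.051], 0.7), ([0.54, 0.2, 0.101], 0.58)]
lens_jar [([0.719, -0.22, 0.067], 0.62)]
wrist {'vfov': 69.23592792019286, 'cx': 280.0787262322925, 'cy': 201.70664034335144, 'xyz': array([ 0.31998613, -0.57069863,  0.38515087]), 'attitude': array([ 0.82231374, -0.11935133,  0.08015643, -0.55057273])}
```

```bash
python3 - <<'E'
import cv2,numpy as np
a=cv2.imread('pics/scene.png');b=cv2.imread('pics/top.png')
cv2.imwrite('pics/both.png',cv2.resize(np.vstack([a,b]),None,fx=.714,fy=.714))
cv2.imwrite('pics/top_big.png',cv2.resize(b,None,fx=1.42,fy=1.42))
E
```

```text
(no output)
```

View pics/both.png

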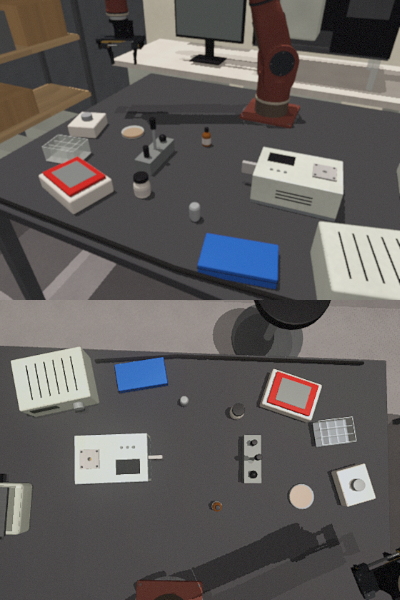

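Scene: dowel is in the middle hole of the stand; the drawer front faces world -y, with the plate on the +y end.

```bash
python3 - <<'E'
from h import *
d=np.load('top_d.npy'); P=cloud('top',d)
def rect(c,r,z0,z1):
    m=(np.linalg.norm(P[...,:2]-c,axis=-1)<r)&(P[...,2]>z0)&(P[...,2]<z1)
    q=P[m]; b=cv2.minAreaRect((q[:,:2]*1000).astype(np.float32)); print(m.sum(),np.round(b[0],1),np.round(b[1],1),round(b[2],2),np.median(q[:,2]))
rect([.545,.2],.16,.09,.12); rect([.555,-.273],.1,.042,.058); rect([.555,-.273],.04,.14,.2)
rect([.54,.08],.06,.05,.09)
m=np.abs(P[...,2]-.106)<.004; 
im=cv2.imread('pics/top.png')
c=im[170:270,90:240]; cv2.imwrite('pics/c.png',cv2.resize(c,None,fx=5,fy=5,interpolation=cv2.INTER_CUBIC))
print(np.round(P[200:250:5,115:140:5,2],3).tolist()[:4])
for v,u in [(190,110),(190,140),(230,125)]: print(P[v,u])
E
```

```text
6806 [539.3 186.2] [160.4 279.5] 3.86 0.10065490025200197
1365 [ 553.4 -278.7] [167.4  61.3] 1.12 0.05009291968877139
76 [ 553.  -277.9] [18.1 19.2] 86.27 0.16904444232384375
221 [541.9  60.7] [116.5  49.4] 3.35 0.0829080786350862
[[0.102, 0.099, 0.1, 0.101, 0.101], [0.1, 0.097, 0.097, 0.1, 0.097], [0.104, 0.103, 0.108, 0.109, 0.11], [0.103, 0.109, 0.108, 0.107, 0.109]]
[0.60881058 0.31398701 0.1034304 ]
[0.61130613 0.24378063 0.10133355]
[0.51451437 0.2709027  0.10998111]
```

View pics/c.png

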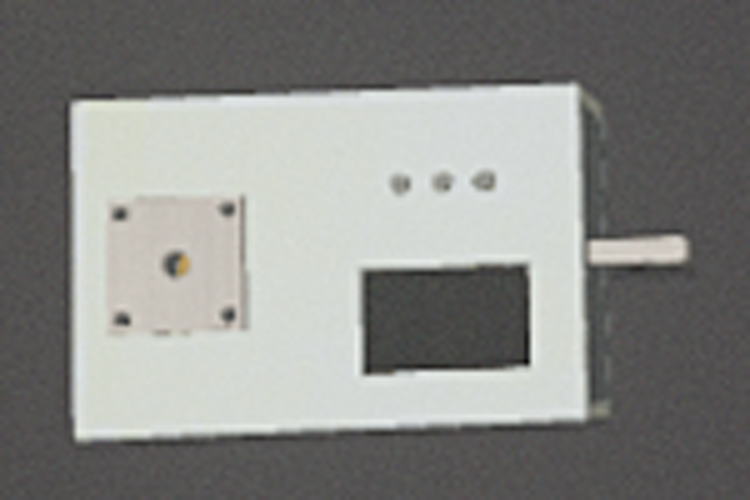

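```bash
python3 -m jog '[[[0,0,-0.03,0,0,-0.18,0.087],[0,0,-0.03,0,0,-0.18,0.087],[0,0,-0.03,0,0,-0.18,0.087],[0,0,0,0,0,-0.18,0.087],[0,0,0,0,0,-0.18,0.087],[0,0,0,0,0,-0.18,0.087],[0,0,0,0,0,-0.1,0.087]]]'
```

```text
clock: 2.12
eef_pos: [0.2475, -0.601, 0.3235]
tool_rot: [-0.0, 0.706, 0.709, 0.0]
contact_force: [-1.4, 0.7, -0.2]
width: 1.005
grasp_force: 0.0
```

```bash
python3 -m jog '[[[0.038,0.044,0,0,0,0,0.087],[0.038,0.044,0,0,0,0,0.087],[0.038,0.044,0,0,0,0,0.087],[0.038,0.044,0,0,0,0,0.087],[0.038,0.044,0,0,0,0,0.087],[0.038,0.044,0,0,0,0,0.087],[0.034,0.042,0,0,0,0,0.06],[0,0,0,0,0,0,0.06]]]'
cat >> h.py <<'E'
def ray(n,u,v,z,c=None):
    c0,f=cal(n); c=c or c0; M=q2r(c['attitude'])
    r=M@np.array([(u-c['cx'])/f,-(v-c['cy'])/f,-1]); o=np.array(c['xyz']); return o+r*(z-o[2])/r[2]
def proj(n,p):
    c,f=cal(n); q=q2r(c['attitude']).T@(np.array(p)-c['xyz']); return [round(float(c['cx']-f*q[0]/q[2]),1),round(float(c['cy']+f*q[1]/q[2]),1)]
E
python3 - <<'E'
from h import *
k=lambda x,y:(90+x/5,170+y/5)
h=ray('top',*k(176,264),.106); t=ray('top',*k(650,248),.085)
print('hole',h,'tab',t)
q=[ray('top',*k(*a),.1) for a in [(72,100),(578,85),(585,418),(76,440)]]; print(np.round(q,4))
for i in range(4): e=q[(i+1)%4]-q[i]; print(np.degrees(np.arctan2(e[1],e[0])),np.linalg.norm(e))
print('centre',np.mean(q,0))
print(get_state()['eef_pos'], get_calibration('wrist'))
p,d=get_image('wrist'); cv2.imwrite('pics/w1.png',p[:,:,::-1]); P=cloud('wrist',d)
m=(np.abs(P[...,0]-.554)<.03)&(np.abs(P[...,1]+.277)<.03)&(P[...,2]>.125)&(P[...,2]<.19)
print(m.sum(), np.median(P[m],0))
b=cv2.minEnclosingCircle((P[m&(P[...,2]>.16)][:,:2]*1000).astype(np.float32)); print(b, np.median(P[m&(P[...,2]>.16)],0))
E
```

```text
clock: 3.12
eef_pos: [0.5571, -0.3338, 0.3231]
tool_rot: [-0.001, 0.704, 0.71, 0.001]
contact_force: [-0.3, -1.1, -0.6]
width: 0.85
grasp_force: 0.0
hole [0.53163075 0.272705   0.106     ] tab [0.54703518 0.05213402 0.085     ]
[[0.6088 0.3284 0.1   ]
 [0.6237 0.0882 0.1   ]
 [0.4644 0.0779 0.1   ]
 [0.4475 0.3164 0.1   ]]
-86.44596785262637 0.24074582435064454
-176.32046190216397 0.1596094315097276
94.0538487703243 0.23908730479988521
4.268794740137041 0.16170726991609913
centre [0.53610623 0.20272494 0.1       ]
[ 0.55714079 -0.33384587  0.32310584] {'vfov': 69.23592792019286, 'cx': 280.0787262322925, 'cy': 201.70664034335144, 'xyz': array([ 0.55628755, -0.25547713,  0.474888  ]), 'attitude': array([ 0.98979323, -0.14245255, -0.00126367,  0.00387775])}
338 [ 0.54988852 -0.2802385   0.1701581 ]
((550.25244140625, -281.3530578613281), 9.972511291503906) [ 0.54988519 -0.28105977  0.17026701]
```

View pics/w1.png

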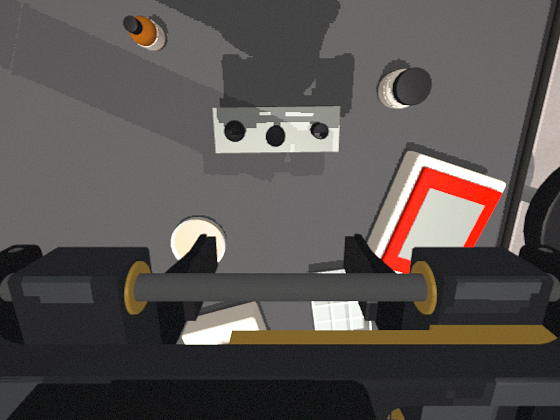

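Dowel grip is at px (275,136), with the two short pins at (234,131) and (319,130); position from depth ≈ (0.551,-0.280).

```bash
python3 -m jog '[[[0.054,-0.006,0,0,0,0,0.06],[0,0,0.045,0,0,0,0.06],[0,0,0.045,0,0,0,0.06],[0,0,0.045,0,0,0,0.06],[0,0,0.045,0,0,0,0.06],[0,0,0,0,0,0,0.06],[0,0,0,0,0,0,0.01],[0,0,0,0,0,0,0.01],[0,0,0,0,0,0,0.01],[0,0,0,0,0,0,0.01]]]'
```

```text
clock: 4.42
eef_pos: [0.5479, -0.2851, 0.1443]
tool_rot: [0.0, 0.707, 0.707, 0.0]
contact_force: [-0.3, -0.2, 0.5]
width: 0.318
grasp_force: 0.0
```

```bash
python3 -m jog '[[[0.004,0.003,0,0,0,0,0.026],[0,0,0,0,0,0,0.01],[0,0,0,0,0,0,0.01],[0,0,0,0,0,0,0.01],[0,0,0,0,0,0,0.01]]]'
```

```text
clock: 5.05
eef_pos: [0.5506, -0.281, 0.1435]
tool_rot: [-0.0, 0.707, 0.707, 0.0]
contact_force: [0.6, 0.7, -0.4]
width: 0.22
grasp_force: 30.0
```

```bash
python3 -m jog '[[[0,0,-0.03,0,0,0,0.01],[0,0,-0.05,0,0,0,0.01],[0,0,-0.05,0,0,0,0.01],[0.05,-0.002,0,0,0,0,0.01],[0.06,-0.003,0,0,0,0,0.01],[0.06,-0.003,0,0,0,0,0.01],[0.06,-0.003,0,0,0,0,0.01],[0.06,-0.003,0,0,0,0,0.01],[0.06,-0.003,0,0,0,0,0.01],[0.06,-0.002,0,0,0,0,0.01],[0.06,0,0,0,0,0,0.01],[0.033,0,0,0,0,-0.068,0.01]]]' && python3 -m jog '[[[0,0,0,0,0,0,0.01],[0,0,0,0,0,0,0.01],[0,0,0,0,0,0,0.01],[0,0,0,0,0,0,0.01]]]'
python3 - <<'E'
from h import *
c=get_calibration('wrist'); p,d=get_image('wrist'); print(get_state()['eef_pos'])
cv2.imwrite('pics/w2.png',p[:,:,::-1]); np.save('w2_d.npy',d); np.save('w2_c.npy',c,allow_pickle=True)
print('hole',proj('wrist',[.5316,.2727,.106])); e=get_state()['eef_pos']; print('tip',proj('wrist',e+[0,0,-.132]))
E
```

```text
clock: 6.55
eef_pos: [0.5305, 0.2254, 0.2736]
tool_rot: [-0.0, 0.681, 0.732, 0.0]
contact_force: [0.3, -0.4, -1.3]
width: 0.219
grasp_force: 30.0
clock: 7.05
eef_pos: [0.5319, 0.2209, 0.2736]
tool_rot: [0.0, 0.683, 0.73, -0.0]
contact_force: [-0.7, -0.2, -1.1]
width: 0.223
grasp_force: 30.0
[0.53185187 0.22108719 0.2736453 ]
hole [283.0, 138.9]
tip [279.9, 196.3]
```

View pics/w2.png

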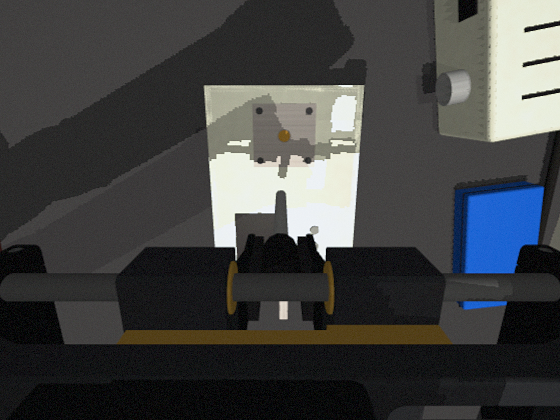

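```bash
python3 - <<'E'
import cv2
a=cv2.imread('pics/w2.png')[95:215,230:340]; cv2.imwrite('pics/w2z.png',cv2.resize(a,None,fx=5,fy=5,interpolation=cv2.INTER_CUBIC))
E
```

```text
(no output)
```

View pics/w2z.png

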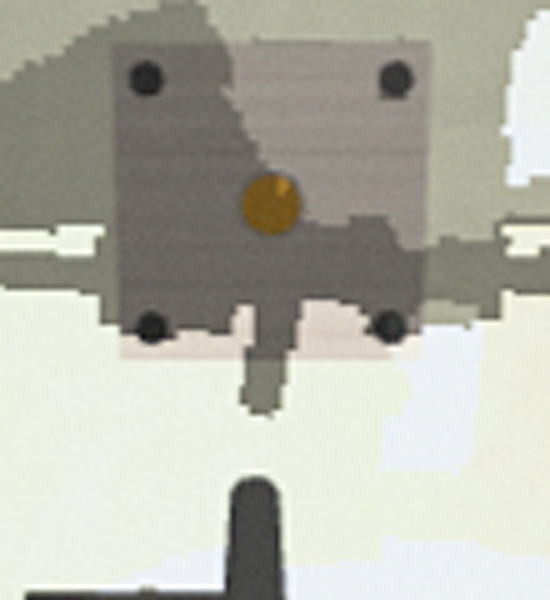

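```bash
python3 - <<'E'
from h import *
c=np.load('w2_c.npy',allow_pickle=True).item()
h=ray('wrist',283.8,135.4,.106,c); t=ray('wrist',280.6,194.2,.1401,c); print(h,t,h-t)
th=np.radians(93.9); X=np.array([np.cos(th),np.sin(th)]); Y=np.array([X[1],-X[0]])
print('tool shift',(h-t)[:2]@X,(h-t)[:2]@Y)
q=q2r(get_state()['tool_rot']); print(q[:,0],(q.T@(h-t)))
c0,f=cal('wrist')
# plate centre from corners
k=lambda x,y:(230+(x+.5)/5-.5,95+(y+.5)/5-.5)
cs=np.array([ray('wrist',*k(*a),.106,c) for a in [(110,40),(432,40),(423,360),(120,360)]]); print(cs.mean(0), np.linalg.norm(np.diff(cs,axis=0),axis=1))
E
```

```text
[0.53225332 0.27605919 0.106     ] [0.532437   0.22257834 0.1401    ] [-0.00018368  0.05348085 -0.0341    ]
tool shift 0.05336949182684468 0.003454257442227222
[-6.62947430e-02  9.97800044e-01 -2.82887381e-04] [0.05338501 0.00335617 0.0340855 ]
[0.53231781 0.27592286 0.106     ] [0.06427347 0.06443121 0.06413873]
```

```bash
python3 -m jog '[[[0.0535,0.0034,0,0,0,0,0.01],[0,0,0.015,0,0,0,0.01],[0,0,0.013,0,0,0,0.01],[0,0,0,0,0,0,0.01],[0,0,0,0,0,0,0.01],[0,0,0,0,0,0,0.01]]]'; python3 -m jog '[[[0,0,0.002,0,0,0,0.01],[0,0,0.002,0,0,0,0.01],[0,0,0.001,0,0,0,0.01],[0,0,0.001,0,0,0,0.01],[0,0,0.001,0,0,0,0.01],[0,0,0,0,0,0,0.01]]]'
```

```text
clock: 7.85
eef_pos: [0.5317, 0.2753, 0.2462]
tool_rot: [0.0, 0.683, 0.73, 0.0]
contact_force: [1.4, -0.4, -0.2]
width: 0.22
grasp_force: 30.0
clock: 8.6
eef_pos: [0.5313, 0.2756, 0.2385]
tool_rot: [-0.0, 0.683, 0.731, -0.0]
contact_force: [-0.2, 0.2, -0.7]
width: 0.221
grasp_force: 30.0
```

```bash
for i in 1; do python3 -m jog '[[[0,0,0.001,0,0,0,0.01],[0,0,0.001,0,0,0,0.01],[0,0,0.001,0,0,0,0.01],[0,0,0,0,0,0,0.01]]]'; done
```

```text
clock: 9.1
eef_pos: [0.5314, 0.2755, 0.2354]
tool_rot: [-0.0, 0.683, 0.731, -0.0]
contact_force: [0.6, -0.0, -0.5]
width: 0.22
grasp_force: 30.0
```

```bash
python3 -m jog '[[[0,0,0.003,0,0,0,0.01],[0,0,0.003,0,0,0,0.01],[0,0,0,0,0,0,0.01]]]'; python3 -m jog '[[[0,0,0.004,0,0,0,0.01],[0,0,0.005,0,0,0,0.01],[0,0,0.005,0,0,0,0.01],[0,0,0.005,0,0,0,0.01],[0,0,0,0,0,0,0.01],[0,0,0,0,0,0,0.01]]]'
```

```text
clock: 9.48
eef_pos: [0.5312, 0.2755, 0.2292]
tool_rot: [-0.0, 0.683, 0.731, -0.0]
contact_force: [-0.1, -0.3, -1.4]
width: 0.219
grasp_force: 30.0
clock: 10.22
eef_pos: [0.5313, 0.2756, 0.2105]
tool_rot: [-0.0, 0.683, 0.731, -0.0]
contact_force: [-0.2, -1.3, -2.1]
width: 0.22
grasp_force: 30.0
```

```bash
python3 -m jog '[[[0,0,0.002,0,0,0,0.01],[0,0,0.002,0,0,0,0.01],[0,0,0.002,0,0,0,0.01],[0,0,0.001,0,0,0,0.01],[0,0,0,0,0,0,0.01]]]'; python3 -m jog '[[[0,0,0.001,0,0,0,0.01],[0,0,0.001,0,0,0,0.01],[0,0,0.001,0,0,0,0.01],[0,0,0,0,0,0,0.01]]]';python3 -m jog '[[[0,0,0.001,0,0,0,0.01],[0,0,0.001,0,0,0,0.01],[0,0,0.001,0,0,0,0.01],[0,0,0,0,0,0,0.01]]]'
```

```text
clock: 10.85
eef_pos: [0.5314, 0.2756, 0.2035]
tool_rot: [-0.0, 0.683, 0.731, -0.0]
contact_force: [0.7, -0.7, -0.5]
width: 0.222
grasp_force: 30.0
clock: 11.35
eef_pos: [0.5314, 0.2756, 0.2005]
tool_rot: [-0.0, 0.683, 0.731, -0.0]
contact_force: [0.3, -1.3, -0.5]
width: 0.22
grasp_force: 30.0
clock: 11.85
eef_pos: [0.5313, 0.2756, 0.1974]
tool_rot: [-0.0, 0.683, 0.731, -0.0]
contact_force: [1.1, -0.6, -0.7]
width: 0.219
grasp_force: 30.0
```

```bash
python3 -m jog '[[[0,0,0.001,0,0,0,0.01],[0,0,0.001,0,0,0,0.01],[0,0,0,0,0,0,0.01]]]'; python3 -m jog '[[[0,0,0.001,0,0,0,0.01],[0,0,0.001,0,0,0,0.01],[0,0,0,0,0,0,0.01]]]';python3 -m jog '[[[0,0,0.001,0,0,0,0.01],[0,0,0.001,0,0,0,0.01],[0,0,0,0,0,0,0.01]]]'
```

```text
clock: 12.22
eef_pos: [0.5314, 0.2756, 0.1955]
tool_rot: [-0.0, 0.683, 0.731, -0.0]
contact_force: [1.6, -0.7, -1.3]
width: 0.219
grasp_force: 30.0
clock: 12.6
eef_pos: [0.5318, 0.2759, 0.1946]
tool_rot: [0.0, 0.683, 0.731, 0.001]
contact_force: [0.0, -3.0, 5.9]
width: 0.223
grasp_force: 30.1
clock: 12.98
eef_pos: [0.5318, 0.2759, 0.1927]
tool_rot: [0.0, 0.683, 0.731, 0.001]
contact_force: [-0.7, -2.3, 7.9]
width: 0.217
grasp_force: 30.1
```

```bash
python3 -m jog '[[[0,0,0.001,0,0,0,0.01],[0,0,0.001,0,0,0,0.01],[0,0,0,0,0,0,0.01]]]'; python3 -m jog '[[[0,0,0.001,0,0,0,0.01],[0,0,0.001,0,0,0,0.01],[0,0,0,0,0,0,0.01]]]'
```

```text
clock: 13.35
eef_pos: [0.5319, 0.2759, 0.1908]
tool_rot: [0.0, 0.683, 0.731, 0.001]
contact_force: [-0.6, -3.4, 7.9]
width: 0.225
grasp_force: 30.1
clock: 13.72
eef_pos: [0.5319, 0.2758, 0.1888]
tool_rot: [0.0, 0.683, 0.731, 0.001]
contact_force: [-1.2, -3.6, 7.0]
width: 0.221
grasp_force: 30.1
```

```bash
python3 -m jog '[[[0,0,0.001,0,0,0,0.01],[0,0,0.001,0,0,0,0.01],[0,0,0,0,0,0,0.01]]]'; python3 -m jog '[[[0,0,0.001,0,0,0,0.01],[0,0,0,0,0,0,0.01],[0,0,0,0,0,0,0.01],[0,0,0,0,0,0,0.01]]]'
python3 - <<'E'
from h import *
p,d=get_image('top'); cv2.imwrite('pics/t2.png',p[:,:,::-1])
print([(np.round(b['at'],3).tolist(),round(b['confidence'],2)) for b in boxes_of('tab','top')[:2]])
cv2.imwrite('pics/t2z.png',cv2.resize(p[170:270,90:240,::-1],None,fx=4,fy=4))
E
```

```text
clock: 14.1
eef_pos: [0.5316, 0.2758, 0.1859]
tool_rot: [0.0, 0.683, 0.731, 0.0]
contact_force: [-0.1, -3.0, 3.9]
width: 0.222
grasp_force: 30.0
clock: 14.6
eef_pos: [0.5315, 0.2757, 0.1846]
tool_rot: [0.0, 0.683, 0.731, 0.0]
contact_force: [1.3, -1.0, 5.8]
width: 0.222
grasp_force: 30.0
[([0.549, 0.066, 0.036], 0.96)]
```

View pics/t2z.png

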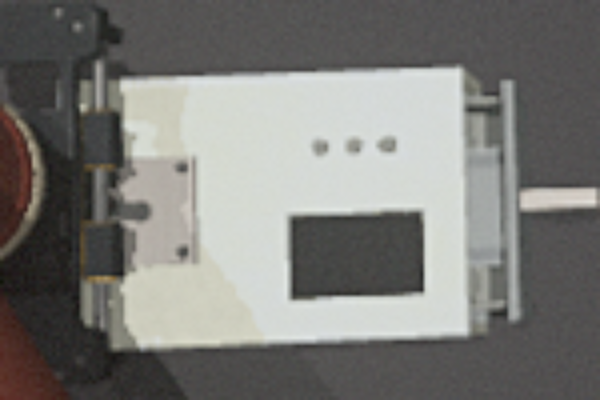

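The picture shows the drawer front panel sprung out about 30 mm (px 510,200 in the crop). Now I withdraw the dowel and return it to the stand.

```bash
python3 -m jog '[[[0,0,-0.015,0,0,0,0.01],[0,0,-0.04,0,0,0,0.01],[0,0,-0.05,0,0,0,0.01],[0,0,0,0,0,0.068,0.01],[-0.06,0.003,0,0,0,0,0.01],[-0.06,0.003,0,0,0,0,0.01],[-0.06,0.003,0,0,0,0,0.01],[-0.06,0.003,0,0,0,0,0.01],[-0.06,0.003,0,0,0,0,0.01],[-0.06,0.003,0,0,0,0,0.01],[-0.06,0.001,0,0,0,0,0.01],[-0.06,0,0,0,0,0,0.01]]]'; python3 -m jog '[[[-0.06,0,0,0,0,0,0.01],[-0.017,0,0,0,0,0,0.01],[0,0,0,0,0,0,0.01],[0,0,0,0,0,0,0.01],[0,0,0,0,0,0,0.01],[0,0,0,0,0,0,0.01]]]'
python3 - <<'E'
from h import *
s=get_state(); print(s['eef_pos'],s['tool_rot'])
E
```

```text
clock: 16.2
eef_pos: [0.55, -0.2054, 0.2899]
tool_rot: [-0.001, 0.707, 0.707, 0.0]
contact_force: [0.2, -0.4, -0.4]
width: 0.223
grasp_force: 30.0
clock: 16.95
eef_pos: [0.5506, -0.2802, 0.2898]
tool_rot: [0.0, 0.707, 0.708, 0.0]
contact_force: [-0.8, 0.5, -1.2]
width: 0.219
grasp_force: 30.0
[ 0.55062973 -0.28020693  0.28984464] [9.32291315e-05 7.06533866e-01 7.07679219e-01 1.02289238e-04]
```

```bash
python3 -m jog '[[[-0.0007,0,0.03,0,0,0,0.01],[0,0,0.04,0,0,0,0.01],[0,0,0.028,0,0,0,0.01],[0,0,0,0,0,0,0.01],[0,0,0,0,0,0,0.01]]]'; python3 -m jog '[[[0,0,0.002,0,0,0,0.01],[0,0,0.002,0,0,0,0.01],[0,0,0.002,0,0,0,0.01],[0,0,0.002,0,0,0,0.01],[0,0,0,0,0,0,0.01]]]'
```

```text
clock: 17.58
eef_pos: [0.551, -0.2821, 0.1931]
tool_rot: [0.001, 0.707, 0.707, 0.0]
contact_force: [-0.2, 0.2, 0.1]
width: 0.222
grasp_force: 30.0
clock: 18.2
eef_pos: [0.5502, -0.282, 0.1833]
tool_rot: [-0.0, 0.707, 0.707, -0.0]
contact_force: [0.6, 0.2, -0.7]
width: 0.225
grasp_force: 30.0
```

```bash
python3 -m jog '[[[0.0005,0.0003,0.002,0,0,0,0.01],[0,0,0.002,0,0,0,0.01],[0,0,0.002,0,0,0,0.01],[0,0,0,0,0,0,0.01]]]'; python3 -m jog '[[[0,0,0.003,0,0,0,0.01],[0,0,0.003,0,0,0,0.01],[0,0,0,0,0,0,0.01]]]'
```

```text
clock: 18.7
eef_pos: [0.5506, -0.2814, 0.1773]
tool_rot: [-0.0, 0.707, 0.707, 0.0]
contact_force: [0.7, 0.4, -1.2]
width: 0.217
grasp_force: 30.0
clock: 19.08
eef_pos: [0.5506, -0.2815, 0.1712]
tool_rot: [-0.0, 0.707, 0.707, -0.0]
contact_force: [0.8, 0.9, -0.4]
width: 0.222
grasp_force: 30.0
```

It's in (tip about 12 mm below the rim, no force).

```bash
python3 -m jog '[[[0,0,0.006,0,0,0,0.01],[0,0,0.007,0,0,0,0.01],[0,0,0.007,0,0,0,0.01],[0,0,0.004,0,0,0,0.01],[0,0,0.002,0,0,0,0.01],[0,0,0,0,0,0,0.01]]]';python3 -m jog '[[[0,0,0.001,0,0,0,0.01],[0,0,0.001,0,0,0,0.01],[0,0,0,0,0,0,0.01]]]'
```

```text
clock: 19.82
eef_pos: [0.5506, -0.2815, 0.1454]
tool_rot: [-0.0, 0.707, 0.707, 0.0]
contact_force: [1.2, 2.4, -1.8]
width: 0.222
grasp_force: 30.0
clock: 20.2
eef_pos: [0.5507, -0.2816, 0.1436]
tool_rot: [0.0, 0.707, 0.707, 0.0]
contact_force: [0.8, 1.4, -1.1]
width: 0.221
grasp_force: 30.0
```

```bash
python3 -m jog '[[[0,0,0,0,0,0,0.06],[0,0,0,0,0,0,0.06],[0,0,0,0,0,0,0.06],[0,0,0,0,0,0,0.06]]]'; python3 -m jog '[[[0,0,-0.02,0,0,0,0.06],[0,0,-0.04,0,0,0,0.06],[0,0,-0.05,0,0,0,0.06],[0.05,0,0,0,0,0,0.06],[0.06,0,0,0,0,0,0.06],[0.06,0,0,0,0,0,0.06],[0.06,0,0,0,0,0,0.06],[0.04,-0.002,0,0,0,-0.068,0.06],[0,0,0,0,0,0,0.06],[0,0,0,0,0,0,0.06],[0,0,0,0,0,0,0.06]]]'
python3 - <<'E'
from h import *
p,d=get_image('wrist'); cv2.imwrite('pics/w3.png',p[:,:,::-1])
r=boxes_of('tab','wrist')[:2]; print([(np.round(b['at'],3).tolist(),round(b['confidence'],2)) for b in r])
P=cloud('wrist',d); m=(np.abs(P[...,0]-.549)<.03)&(P[...,1]>-.03)&(P[...,1]<.043)&(np.abs(P[...,2]-.085)<.008); q=P[m]; print(len(q),np.median(q,0),q.min(0),q.max(0))
p,d=get_image('scene'); cv2.imwrite('pics/s3.png',p[:,:,::-1]); P=cloud('scene',d)
m=(np.abs(P[...,0]-.552)<.02)&(np.abs(P[...,1]+.28)<.02)&(P[...,2]>.11)&(P[...,2]<.25); print('dowel top',len(P[m]),P[m].max(0))
cv2.imwrite('pics/v3.png',np.hstack([cv2.imread('pics/w3.png')[:,80:480],cv2.imread('pics/s3.png')[80:500,80:480].copy() if 0 else cv2.imread('pics/s3.png')[:,100:500]]))
E
```

```text
clock: 20.7
eef_pos: [0.5506, -0.2817, 0.1436]
tool_rot: [0.0, 0.707, 0.707, -0.0]
contact_force: [-0.6, -0.6, 1.2]
width: 0.593
grasp_force: 0.0
clock: 22.08
eef_pos: [0.5488, -0.0131, 0.254]
tool_rot: [0.0, 0.684, 0.73, -0.0]
contact_force: [0.2, 0.1, 0.3]
width: 0.689
grasp_force: 0.0
[([0.546, 0.07, 0.028], 0.57), ([0.547, -0.247, 0.011], 0.44)]
361 [0.5492585  0.02632878 0.08501067] [0.5430371  0.00899933 0.08215696] [0.55584345 0.0429847  0.08763896]
dowel top 173 [ 0.56743805 -0.26586432  0.17011269]
```

View pics/v3.png

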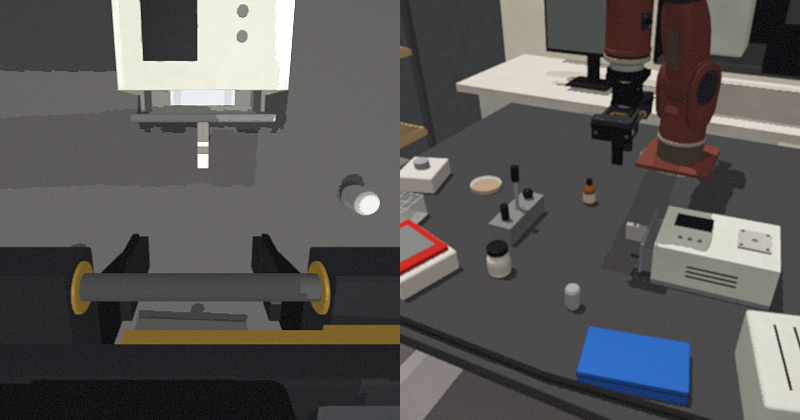

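Dowel stands upright in the middle hole (scene half, px 515,185), and the tab is at (203,145) in the wrist half, at about (0.549, 0.031).

```bash
python3 -m jog '[[[0.042,0.003,0,0,0,0,0.06],[0,0,0.05,0,0,0,0.06],[0,0,0.05,0,0,0,0.06],[0,0,0.05,0,0,0,0.06],[0,0,0.044,0,0,0,0.06],[0,0,0,0,0,0,0.02],[0,0,0,0,0,0,0.02],[0,0,0,0,0,0,0.003],[0,0,0,0,0,0,0.003],[0,0,0,0,0,0,0.003],[0,0,0,0,0,0,0.003],[0,0,0,0,0,0,0.003]]]'
```

```text
clock: 23.72
eef_pos: [0.5486, 0.0304, 0.0599]
tool_rot: [-0.0, 0.683, 0.731, -0.0]
contact_force: [-4.8, -1.5, 6.8]
width: 0.138
grasp_force: 30.0
```

```bash
python3 -m jog '[[[-0.01,0,0,0,0,0,0.003],[-0.012,0,0,0,0,0,0.003],[-0.012,0,0,0,0,0,0.003],[-0.012,0,0,0,0,0,0.003],[-0.012,0,0,0,0,0,0.003],[-0.008,0,0,0,0,0,0.003],[0,0,0,0,0,0,0.003]]]'; python3 -m jog '[[[-0.003,0,0,0,0,0,0.003],[-0.002,0,0,0,0,0,0.003],[0,0,0,0,0,0,0.003],[0,0,0,0,0,0,0.003]]]'
```

```text
clock: 24.6
eef_pos: [0.5531, -0.0362, 0.0599]
tool_rot: [0.0, 0.683, 0.73, -0.0]
contact_force: [-3.3, -0.8, 5.9]
width: 0.136
grasp_force: 30.0
clock: 25.1
eef_pos: [0.5534, -0.0394, 0.0599]
tool_rot: [-0.0, 0.682, 0.731, 0.0]
contact_force: [-4.7, 2.0, 6.6]
width: 0.135
grasp_force: 30.0
```

```bash
python3 -m jog '[[[0,0,0,0,0,0,0.06],[0,0,0,0,0,0,0.06],[0,0,0,0,0,0,0.06],[0,0,0,0,0,0,0.06],[0,0,-0.03,0,0,0,0.06],[0,0,-0.05,0,0,0,0.06],[0,0,-0.05,0,0,0,0.06],[0,0,-0.05,0,0,0,0.06],[-0.05,0,0,0,0,0,0.06],[0,0,0,0,0,0,0.06],[0,0,0,0,0,0,0.06]]]'
python3 - <<'E'
from h import *
p,d=get_image('wrist'); P=cloud('wrist',d); m=(np.abs(P[...,0]-.553)<.03)&(P[...,1]>-.1)&(P[...,1]<-.028)&(np.abs(P[...,2]-.085)<.008); q=P[m]; print(len(q),np.median(q,0),q.min(0))
p,d=get_image('scene'); cv2.imwrite('pics/s4.png',p[:,:,::-1]); P=cloud('scene',d)
m=(np.abs(P[...,0]-.552)<.02)&(np.abs(P[...,1]+.28)<.02)&(P[...,2]>.11)&(P[...,2]<.25); print('dowel top',P[m].max(0))
E
```

```text
clock: 26.48
eef_pos: [0.5568, -0.0901, 0.2392]
tool_rot: [-0.0, 0.683, 0.731, -0.0]
contact_force: [0.4, 0.8, 0.8]
width: 0.691
grasp_force: 0.0
400 [ 0.55408747 -0.04428657  0.08529068] [ 0.54766167 -0.06090807  0.08266068]
dowel top [ 0.56716771 -0.26446414  0.16986943]
```

View pics/s4.png

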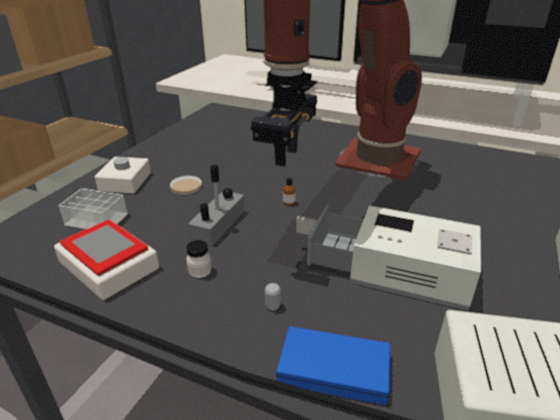

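The drawer is out: the tab (px 305,226) has moved 70 mm from the 30 mm position. The dowel stands seated at (215,185), and everything else is where it was.

```bash
python3 -c "from workcell import *; print(close_job())"
```

```text
the job is handed in; nothing more can be done
None
```

I unlatched the drawer with the dowel, pulled it out to about 100 mm, and put the dowel back upright and fully down in its stand hole. The job is handed in at about 27 s on the clock; highest force read while pressing was about 8 N, and no verdict came back.

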